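# Lock the framing jig's fence with a hex key

## Task

The fence bar on the framing jig is loose. Take the thick T-handled hex key from the rack, find the clamp screw's socket by feel, seat the key fully home before turning, then turn the screw clockwise until it comes up against its stop. Press and turn gently, leave the key standing in the screw, and leave the thin key and the other things where they are.

Things in the scene. Friction and masses are not known exactly. Their poses are not given: they have to be found in the camera images.
- key: Thick T-handled hex key, loose, 0.2 kg, upright in one of the rack's two holes (either; may lean a little). Hexagonal steel shank, 14 mm across flats, its lowest 4 mm tapering to 12 mm across flats. Origin: centre of the tip's end face, z up the shank, x along the handle bar. Two opposite flats look along +x and -x. In the rack its tip stands 8 mm above the table, 32 mm below the rack's top.
- key_grip (a point): Centre of the thick key's black handle bar, 87 mm above its tip. The bar is 74 mm long (key's x), 18 mm thick (key's y: the fingers close on this) and 24 mm tall; below it is only the shank. Axes as the key's.
- thinkey: Thin T-handled hex key in the rack's other hole: same handle and height, shank only 9 mm across flats, too small for the screw. Bystander. Origin at its tip.
- rack: Wooden key rack fixed to the table, 190 x 50 x 40 mm, two holes 19 mm square, 32 mm deep, 110 mm apart along its x. Origin: centre of its underside.
- jig: Framing jig fixed to the table: plywood bed 300 x 240 x 18 mm, a painted panel on it (top 36 mm above the table), and along its -y side an aluminium fence bar 200 x 44 mm, top 30 mm above the table, with a slot and a dark steel cap screw, neither to be loaded with over 60 N. Origin: centre of the bed's underside; x runs along the fence bar.
- slot (a point): Reference point near the -x end of the fence bar's slot, on its centre line, at the height of the top face of the screw's head, 52 mm above the table; x along the slot, z up. The round head, 32 mm across, stands 22 mm above the bar. The screw's axis is on the slot's line, anywhere from 3 to 21 mm from this point along +x; no reading tells where: look and feel for it. It stays put below 40 N.
- screw (a joint): Turn of the cap screw, rad: starts at 0 to 0.5, grows clockwise seen from above (tightening), hard stop at 1.1 (tight). Resists with 0.10 N m. Hex socket: 15.2 mm across flats, 15 mm deep, flat floor, no chamfer; the key enters from some 1.5 mm or 0.1 rad off and has 0.15 rad of play each way. At 0 two flats look along the slot's +x and -x; they turn with the screw.
- tub: White plastic tub, 96 mm across, 95 mm tall. Bystander. Origin: centre of its underside.
- bottle: Yellow bottle, 60 mm across, 170 mm tall. Bystander. Origin: centre of its underside.
- pot: Brush pot, 72 mm across, 100 mm tall, with brushes to about 210 mm. Bystander. Origin: centre of its underside.
- jar: Small glass jar, 30 mm across, 45 mm tall, standing on the jig's bed beyond the +x end of the fence bar. Bystander. Origin: centre of its underside.
Not all that is in view belongs to the job. Leave any blue or yellow look-alike of the key alone.

How it is judged:
By the outcome, as a careful person would: the job done as asked, in the order asked, and still so for the second after the job is handed in, with the robot touching nothing.
It also fails if it takes over 64 s, if anything falls off the work surface, if the arm or the gripper's body presses on something with over 40 N, if the wrist force passes 120 N, or if a joint passes its speed limit or range.

## Robot

A 6-joint arm with a two-finger parallel gripper is mounted at the origin on the work surface. World frame = base frame: x ahead of the robot, y to its left, z up, the work surface at z = 0. Lengths are in m, angles in rad, forces in N, time in s.
With the tool pointing down it reaches from about 0.275 to 0.775 m from the base axis. Payload 14.6 kg.
Tool frame: the origin (TCP) lies at the centre of the arm's flange, where the gripper is bolted on; the fingertips stand 173 mm ahead of it and the grasp point (between the pads) lies 155 mm ahead of it (tips_ahead is the distance from the TCP to the fingertips, in m); z points along the fingers, y is the line along which they close (so a half turn about z gives the same grasp; the last joint's range is limited). The gripper opens to 85 mm and grips with 20 to 120 N. Pads are 22 mm wide; open, the fingers measure 114 mm over their backs; the gripper's body (76 mm by 85 mm) begins 54 mm behind the grasp point. The pads swing forward as they close: fully open they stand 13 mm farther back than shut.
Start: joints at [-1.298, 0.263, -0.048, 1.259, 0, 1.415], TCP at [0.218, -0.478, 0.405] pointing down, gripper open.
Joint ranges: [-2.65, 2.65], [-0.89, 1.7], [-1.18, 1.37], [-2.13, 2.11], [-1.35, 1.29], [-3.14, 3.14]. Speed limits (rad/s): [1.89, 1.89, 2.57, 2.79, 3.14, 3.14].

## Interface

Orientations are given as a unit quaternion [x, y, z, w].
In Python, from workcell import observe, grab_frame, hand_in, tips_ahead gives the robot as it stands.
- The arm moves only by the shell command python3 -m crank 'ROWS' [OPENING] [FORCE]. ROWS is text: rows parted by semicolons, each of 4 numbers parted by spaces: the shift along the world's x, y, z in units of 60 mm (1.0 is 60 mm), then the turn about the world's z in units of 5 degrees (1.0 is 5 degrees). In form: tx ty tz yaw; .... A call has exactly 8 rows; each row shifts and turns the commanded pose from where the row before left it; what a row does not reach is not made up. A row lasts 1/8 s, in which the tool goes at most 62.5 mm and 10.7 degrees, less where a joint would pass 70% of its speed; a pose out of reach is approached as far as the arm can. A call is refused whole if a number of a shift passes 1 or a number of a turn 1, either way. A call with a gripper value outside its range is refused whole. OPENING is the closure, from 0 (fully open) to 1 (shut), set as the call begins (- or left out, the last holds). The fingers move at their own pace and stop on an object; FORCE is the grip in N (left out, the last holds). Time passes only in rows, so rows that do not move let the fingers close, or fill a call up. It gives the time, the measured TCP pose, the force, the opening and the grip force at its end, in the units of the state.
- observe(): the state, without advancing time (a new reading comes with each control period).
- grab_frame(name): name is "side" or "top" or "wrist"; returns a dict with "color" (400x640x3 uint8, red, green, blue), "depth" (400x640 float32, m along the optical axis (not along the pixel's ray), 0 where there is no reading), "fx", "fy", "cx", "cy" (pixels), "k1" (the pictures are not rectified: a ray, as slopes to the right and down, at radius r is drawn at 1 + k1 r^2 times it, then the intrinsics apply), "T" (4x4, takes a point from camera to world coordinates). Camera axes: x right, y down, z forward; pixel columns grow to the right and rows downward; lengths in m; the calibration is good to about 2 mm. A picture is of the moment at which its call begins.
- hand_in(): hands the job in; it is judged then, once.
The state is a dict: "time": time; "q": joint angles; "qd": joint speeds; "tau": joint torques, N m; "tool_pos": TCP position; "ee_rot": TCP orientation; "contact_force": force on the tool from outside, world axes, zero at the start; "moment": the same for the moment, N m; "finger_gap": finger opening in m; "gripper_force": force on a finger pad.
Only numpy, scipy, OpenCV 4.12 (cv2) and the standard library are available. Lean on these libraries where they do the work, as an engineer would, in place of code of your own. Each camera call takes 0.05 s, during which the arm holds its last target. There are 200 camera calls.

## Working session

There is one attempt and no reset: what is moved stays moved. The work goes in short steps, Python scripts to look and compute and a shell command to move; the robot and the scene stay as the last step left them, time stands still between calls to the robot, and variables do not carry over. Pictures are saved under pics/ and viewed, at most 11 in all, crops included, and the job is handed in when it is done.

```bash
ls; mkdir -p pics; cat > h.py <<'E'
import numpy as np,cv2
from workcell import observe,grab_frame
def K(f): return np.array([[f['fx'],0,f['cx']],[0,f['fy'],f['cy']],[0,0,1.]])
def ray(f,u,v):
    d=np.array([(u-f['cx'])/f['fx'],(v-f['cy'])/f['fy']]);s=d.copy()
    for _ in range(20): s=d/(1+f['k1']*(s@s))
    T=np.array(f['T']);return T[:3,3],T[:3,:3]@np.array([s[0],s[1],1])
def onz(f,u,v,z):
    o,r=ray(f,u,v);return o+r*(z-o[2])/r[2]
def dep(f,u,v):
    o,r=ray(f,u,v);u=int(round(u));v=int(round(v));d=f['depth'][max(v-1,0):v+2,max(u-1,0):u+2];d=d[d>0]
    return o+r*np.median(d) if d.size else None
def proj(f,p):
    T=np.array(f['T']);c=T[:3,:3].T@(np.array(p)-T[:3,3]);s=c[:2]/c[2];s=s*(1+f['k1']*(s@s))
    return s*[f['fx'],f['fy']]+[f['cx'],f['cy']]
def cross(fa,a,fb,b):
    o1,r1=ray(fa,*a);o2,r2=ray(fb,*b)
    t=np.linalg.lstsq(np.c_[r1,-r2],o2-o1,rcond=None)[0];p,q=o1+t[0]*r1,o2+t[1]*r2
    return (p+q)/2,np.linalg.norm(p-q)
def save(n,im): cv2.imwrite('pics/'+n,im[...,::-1])
def load(n): return np.load(f'{n}.npy',allow_pickle=True).item()
E
python3 - <<'E'
from h import *
print(observe())
for n in('side','top','wrist'):
    f=grab_frame(n);np.save(n,f);print(n,f['fx'],f['k1'],np.round(f['T'],3).tolist())
    save(n+'0.png',f['color'])
E
```

```text
pics
{'time': 0.0, 'q': array([-1.29830545e+00,  2.63515148e-01, -4.89497378e-02,  1.25939147e+00,
        1.48815524e-05,  1.41554951e+00]), 'qd': array([-2.32232737e-05, -1.56148216e-04, -2.54123156e-04, -7.65146461e-04,
        8.41635318e-04,  5.87671096e-04]), 'tau': array([-3.77000586e-03, -6.37606788e+01,  3.84573340e+01,  1.35260771e-02,
       -3.24072562e-04,  7.51520787e-06]), 'tool_pos': array([ 0.21777296, -0.47759684,  0.40422433]), 'ee_rot': array([ 9.77216961e-01,  2.12242148e-01, -2.36248284e-05, -5.29541481e-04]), 'contact_force': array([ 0.1783708 , -0.86568898,  0.07657954]), 'moment': array([0.08456156, 0.01227231, 0.00861452]), 'gripper_force': 0.0, 'finger_gap': 0.08526687968735994}
side 434.1451128244801 -0.038085515056610605 [[0.981, -0.156, 0.116, 0.413], [-0.194, -0.748, 0.635, -0.673], [-0.012, -0.645, -0.764, 0.95], [0.0, 0.0, 0.0, 1.0]]
top 460.1710881533982 -0.1144540702644004 [[0.001, -0.996, 0.086, 0.436], [-1.0, -0.002, -0.009, 0.035], [0.009, -0.086, -0.996, 1.56], [0.0, 0.0, 0.0, 1.0]]
wrist 323.90918693568216 -0.03218742149879007 [[0.415, -0.877, -0.243, 0.279], [-0.91, -0.4, -0.109, -0.449], [-0.002, 0.266, -0.964, 0.374], [0.0, 0.0, 0.0, 1.0]]
```

View pics/side0.png

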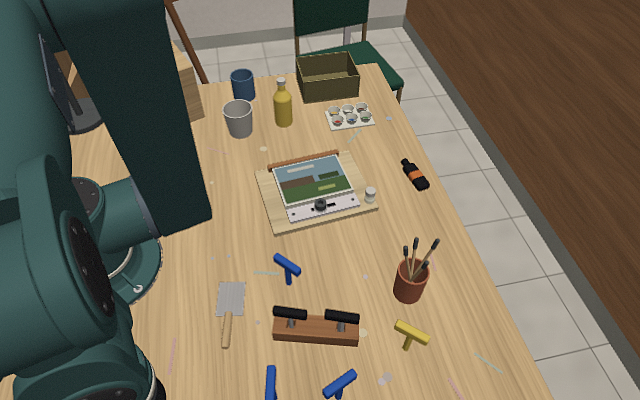

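View pics/top0.png

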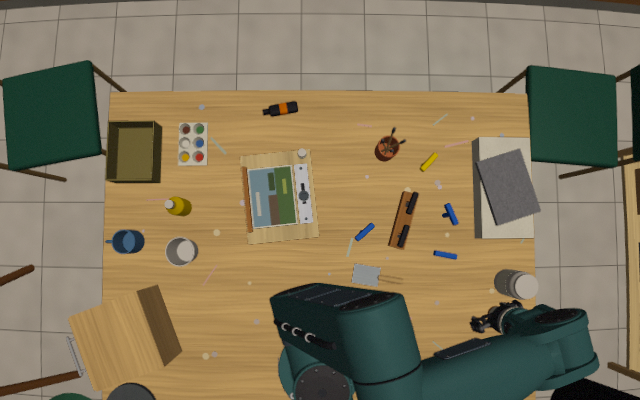

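Side view: the rack is at (316,325) with black handles at (290,313) and (342,317), and the screw head is at (320,205). The blue keys at (287,268), (271,382) and (340,383) and the yellow one at (411,332) are look-alikes. The candidates are the two black handles, so I'll compare their shanks in a crop.

```bash
python3 - <<'E'
from h import *
s=load('side');t=load('top')
a=cv2.resize(s['color'][295:350,262:370],(800,407),interpolation=cv2.INTER_CUBIC)
b=cv2.resize(s['color'][180:225,270:385],(460,180),interpolation=cv2.INTER_CUBIC)
c=cv2.resize(t['color'][150:245,290:325].transpose(1,0,2),(340,180))
im=np.zeros((590,800,3),np.uint8);im[:407]=a;im[410:590,:460]=b;im[410:590,460:]=c
save('crop1.png',im)
def blobs(f,r,thr=45,mn=25):
    x0,y0,x1,y1=r;m=(f['color'].max(2)<thr).astype(np.uint8);z=np.zeros_like(m);z[y0:y1,x0:x1]=m[y0:y1,x0:x1]
    for c in cv2.findContours(z,0,2)[0]:
        if cv2.contourArea(c)>mn:
            R=cv2.minAreaRect(c);B=cv2.boxPoints(R);print(np.round(R[0],1),np.round(R[1],1),round(R[2]),'dep',np.round(dep(f,*R[0]),4))
            i=np.argmax([np.linalg.norm(B[0]-B[1]),np.linalg.norm(B[1]-B[2])]);m1=(B[i]+B[i-1])/2;m2=(B[(i+1)%4]+B[(i+2)%4])/2
            print('  ends',m1,m2,onz(f,*m1,.1),onz(f,*m2,.1))
print('side');blobs(s,(262,300,372,330))
print('top');blobs(t,(385,185,425,250))
print('head side');blobs(s,(300,190,340,220),70,15);print('head top');blobs(t,(290,160,320,230),75,8)
E
```

```text
side
[341.7 316.4] [34.3 10.3] 9 dep [ 0.5438 -0.3006  0.1068]
  ends [324.7243  313.74597] [358.6162  319.09735] [ 0.51150121 -0.28461884  0.1       ] [ 0.57791461 -0.31046296  0.1       ]
[289.6 312.6] [34.1 10. ] 8 dep [ 0.4394 -0.2709  0.1076]
  ends [272.68997 310.16998] [306.42996 314.99   ] [ 0.40557401 -0.25481248  0.1       ] [ 0.4733765  -0.27969175  0.1       ]
top
[402.5 235.1] [ 6.  22.1] 21 dep [ 0.4403 -0.2601  0.1061]
  ends [398.63013 245.48633] [406.39728 224.77399] [ 0.40749061 -0.24850963  0.1       ] [ 0.4732532  -0.27431384  0.1       ]
[411.4 203. ] [ 5.9 21.9] 22 dep [ 0.5425 -0.2898  0.108 ]
  ends [407.34482 213.13792] [415.48276 192.7931 ] [ 0.51041999 -0.27791751  0.1       ] [ 0.57581546 -0.30544655  0.1       ]
head side
[320. 207.] [ 6. 10.] 90 dep [0.5707 0.039  0.0496]
  ends [315. 207.] [325. 207.] [0.54960461 0.0017031  0.1       ] [ 0.57426661 -0.00343205  0.1       ]
head top
[303.5 191. ] [ 7. 16.] 0 dep [0.5858 0.0547 0.0509]
  ends [303.5 199. ] [303.5 183. ] [0.55531116 0.05401979 0.1       ] [0.60657404 0.05415871 0.1       ]
```

View pics/crop1.png

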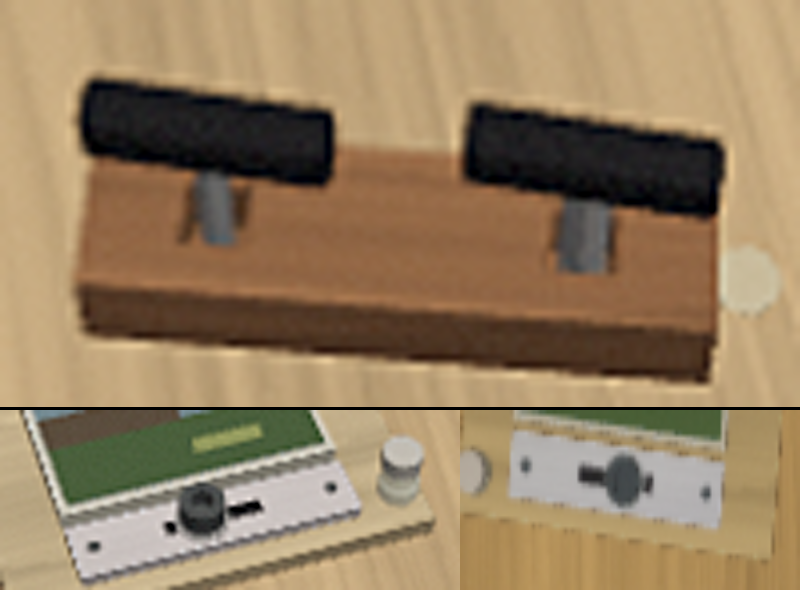

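The crop shows the right handle (side pixel 342,317) on the wider shank, 45 px against 33 px, so that is the thick key. It stands at about (0.544,-0.295), handle top about 0.107. The screw head is near (0.58,0.05). I'll fly to the jig first while turning the wrist.

```bash
python3 -m crank '0.38 0.54 -0.06 1;0.38 0.54 -0.06 1;0.38 0.54 -0.06 1;0.38 0.54 -0.06 1;0.38 0.54 -0.06 1;0.38 0.54 -0.06 1;0.38 0.54 -0.06 1;0.38 0.54 -0.06 1' 0 && python3 -m crank '0.38 0.54 -0.06 1;0.38 0.54 -0.06 1;0.38 0.54 -0.06 1;0.38 0.54 -0.06 1;0.38 0.54 -0.06 1;0.38 0.54 -0.06 1;0.38 0.54 -0.06 1;0.2 0.54 -0.06 1'
python3 - <<'E'
from h import *
f=grab_frame('wrist');np.save('w1',f);save('w1.png',f['color']);t=grab_frame('top');s=grab_frame('side');np.save('top1',t);np.save('side1',s)
o=observe();print(o['q'],o['tool_pos'],np.round(f['T'],3).tolist())
s=load('side');t=load('top')
print(cross(s,(341.7,316.4),t,(411.4,203)),cross(s,(289.6,312.6),t,(402.5,235.1)))
E
```

```text
time: 1.15
tool_pos: [0.4008, -0.2173, 0.3757]
ee_rot: [0.845, 0.535, -0.0, -0.0]
contact_force: [-0.7, -0.3, -0.4]
finger_gap: 0.0855
gripper_force: 0.0
time: 2.15
tool_pos: [0.5726, 0.0419, 0.3466]
ee_rot: [0.611, 0.792, -0.0, -0.0]
contact_force: [0.8, -0.8, 0.7]
finger_gap: 0.0854
gripper_force: 0.0
[-6.90344328e-02  3.68874861e-01 -5.01649217e-02  1.15276347e+00
  3.93415970e-05  1.24646454e+00] [0.57200807 0.04184719 0.34647334] [[0.967, 0.244, 0.068, 0.555], [0.253, -0.932, -0.258, 0.108], [0.001, 0.267, -0.964, 0.316], [0.0, 0.0, 0.0, 1.0]]
(array([ 0.54489343, -0.29368049,  0.09148906]), np.float64(0.0026973965125142766)) (array([ 0.44020818, -0.26311881,  0.09111682]), np.float64(0.00045648065501152277))
```

View pics/w1.png

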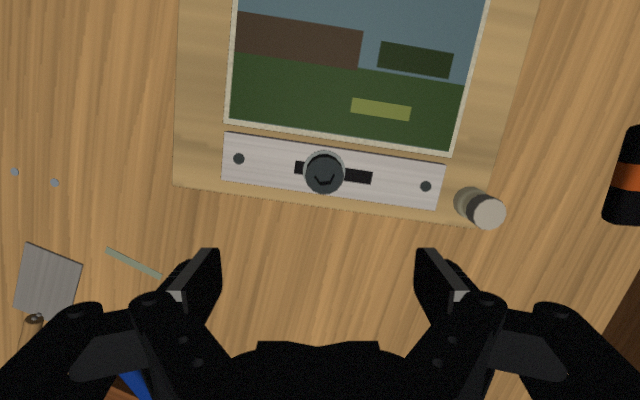

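The wrist view shows the screw head at about (324,172), the fence's two corner dots at (239,159) and (426,186), and the slot ends at (295,168) and (372,177).

```bash
python3 - <<'E'
from h import *
f=load('w1')
# points of depth
v,u=np.mgrid[135:205,280:370];P=np.array([dep(f,a,b) if dep(f,a,b) is not None else [0,0,0] for a,b in zip(u.ravel(),v.ravel())])
m=(P[:,2]>.046)&(P[:,2]<.06);print(m.sum(),'z med',np.median(P[m,2]))
uv=np.c_[u.ravel(),v.ravel()][m].astype(np.float32);c,r=cv2.minEnclosingCircle(uv);print('depth head',c,r,onz(f,*c,.052),onz(f,*uv.mean(0),.052))
# side head
s=load('side')
v,u=np.mgrid[190:222,305:337];P=np.array([dep(s,a,b) if dep(s,a,b) is not None else [0,0,0] for a,b in zip(u.ravel(),v.ravel())])
m=(P[:,2]>.048)&(P[:,2]<.06);q=np.c_[u.ravel(),v.ravel()][m];print('side',q.mean(0),m.sum(),P[m].mean(0));print('cross',cross(f,c,s,q.mean(0)))
# dots
g=cv2.cvtColor(f['color'],cv2.COLOR_RGB2GRAY)
D=[]
for x,y in((239,159),(426,186)):
    w=255-g[y-9:y+10,x-9:x+10].astype(float);w=np.clip(w-w.min()-60,0,None);yy,xx=np.mgrid[y-9:y+10,x-9:x+10];p=((w*xx).sum()/w.sum(),(w*yy).sum()/w.sum());D.append(onz(f,*p,.030));print(p,D[-1],dep(f,*p))
d=D[1]-D[0];print('yaw',np.degrees(np.arctan2(d[1],d[0])),np.linalg.norm(d),'mid',(D[0]+D[1])/2)
# slot extents
sl=(g<60).astype(np.uint8);z=np.zeros_like(sl);z[150:195,285:385]=sl[150:195,285:385]
for c in cv2.findContours(z,0,2)[0]:
    if cv2.contourArea(c)>10: print('slot blob',cv2.boundingRect(c),cv2.minAreaRect(c))
save('w1c.png',cv2.resize(f['color'][125:215,260:390],(780,540),interpolation=cv2.INTER_CUBIC))
E
```

```text
914 z med 0.05211102815554039
depth head (324.0, 175.0) 19.416587829589844 [0.57411767 0.05688913 0.052     ] [0.57425387 0.05680523 0.052     ]
side [319.64864865 202.7972973 ] 74 [0.57276366 0.05297938 0.05020902]
cross (array([0.57396686, 0.05590018, 0.04651132]), np.float64(0.0011041871748453257))
(np.float64(238.3752118644068), np.float64(158.22033898305085)) [0.49820094 0.0481193  0.03      ] [0.49850322 0.04843679 0.03152467]
(np.float64(425.2888540031397), np.float64(185.82619421394932)) [0.66757344 0.06637583 0.03      ] [0.66705853 0.06656451 0.03130678]
yaw 6.152112454927547 0.1703535864571526 mid [0.58288719 0.05724757 0.03      ]
slot blob (344, 168, 28, 16) ((357.7054138183594, 175.6308135986328), (26.40460205078125, 12.114469528198242), 8.530765533447266)
slot blob (294, 161, 11, 13) ((298.6920166015625, 166.94400024414062), (8.675945281982422, 12.16421127319336), 10.30484676361084)
slot blob (305, 154, 38, 39) ((323.5, 173.0), (38.0, 37.0), 90.0)
```

View pics/w1c.png

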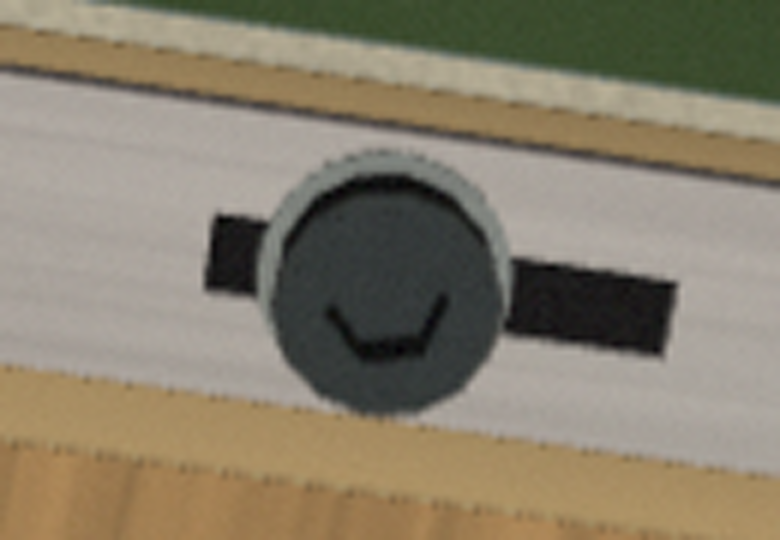

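The crop shows the socket's lower walls, with corners at about (328,305), (362,353), (420,348) and (447,295). That puts the screw at about 0.27 rad and its flats' normals at about -9.5° in world yaw. The head's centre is about (0.5745,0.0567), height 0.052, which matches the text. Now over to the key.

```bash
python3 -m crank '-0.04 -0.54 0 1;-0.04 -0.54 0 1;-0.04 -0.54 0 1;-0.04 -0.54 0 1;-0.04 -0.54 0 1;-0.04 -0.54 0 1;-0.04 -0.54 0 1;-0.04 -0.54 0 1' && python3 -m crank '-0.04 -0.54 0 1;-0.04 -0.54 0 1;-0.04 -0.18 0 0.7;0 0 0 0;0 0 0 0;0 0 0 0;0 0 0 0;0 0 0 0'
python3 - <<'E'
from h import *
f=grab_frame('wrist');np.save('w2',f);save('w2.png',f['color'])
o=observe();print(o['tool_pos'],np.round(f['T'],3).tolist(),proj(f,[.545,-.294,.1]))
E
```

```text
time: 3.3
tool_pos: [0.5517, -0.2203, 0.3472]
ee_rot: [0.304, 0.953, -0.0, -0.0]
contact_force: [0.6, 0.8, -0.0]
finger_gap: 0.0852
gripper_force: 0.0
time: 4.3
tool_pos: [0.5455, -0.2938, 0.3471]
ee_rot: [0.191, 0.982, -0.0, 0.0]
contact_force: [0.1, 0.3, 0.3]
finger_gap: 0.0853
gripper_force: 0.0
[ 0.54546053 -0.29389934  0.34710284] [[0.375, 0.893, 0.249, 0.482], [0.927, -0.361, -0.099, -0.268], [0.001, 0.268, -0.963, 0.317], [0.0, 0.0, 0.0, 1.0]] [316.47788185 207.7076084 ]
```

View pics/w2.png

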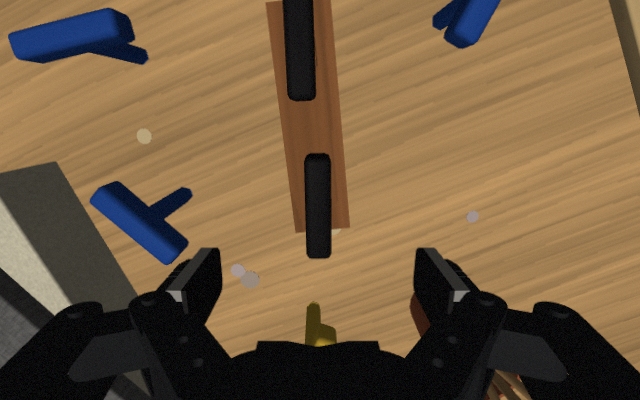

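The wrist view shows the thick key's handle at (305–331, 153–258), nearly along the image's vertical and centred between the fingers.

```bash
python3 - <<'E'
from h import *
f=load('w2');s=load('side');t=load('top')
m=(f['color'].max(2)<45).astype(np.uint8);z=np.zeros_like(m);z[140:265,290:345]=m[140:265,290:345]
c=max(cv2.findContours(z,0,2)[0],key=cv2.contourArea);R=cv2.minAreaRect(c);print(R)
V,U=np.nonzero(z)
P=np.array([dep(f,u,v) for u,v in zip(U,V)]);k=P[:,2]>.09;P=P[k];print('depth top z pct',np.percentile(P[:,2],[10,50,90]))
top=P[P[:,2]>np.median(P[:,2])-.006]
a=top.mean(0);w,vv=np.linalg.eigh(np.cov(top[:,:2].T));d=vv[:,1]*np.sign(vv[0,1]);q=(top[:,:2]-a[:2])@d
print('centre',a,'yaw',np.degrees(np.arctan2(d[1],d[0])),'len',np.ptp(q),'wid',np.ptp((top[:,:2]-a[:2])@vv[:,0]),'zslope',np.polyfit(q,top[:,2],1)[0])
mid=a[:2]+d*(q.max()+q.min())/2;print('mid',mid)
print('2view',cross(f,R[0],s,(341.7,316.4)),cross(f,R[0],t,(411.4,203)))
E
```

```text
((317.0, 205.0), (104.0, 26.0), 90.0)
depth top z pct [0.10513229 0.10703776 0.10747835]
centre [ 0.54248718 -0.29206628  0.10672798] yaw -21.183070983050072 len 0.07150818700129688 wid 0.017398728364089486 zslope 0.009174472916762858
mid [ 0.54430423 -0.29277045]
2view (array([ 0.54599367, -0.29384401,  0.09142682]), np.float64(0.0005333458663822591)) (array([ 0.54333768, -0.29248434,  0.09866026]), np.float64(0.0013202955567565467))
```

```bash
python3 -m crank '-0.02 0.01 -0.35 0.15;0 0 -0.35 0;0 0 -0.35 0;0 0 -0.3 0;0 0 -0.2 0;0 0 -0.07 0;0 0 0 0;0 0 0 0' && python3 -m crank '0 0 0 0;0 0 0 0;0 0 0 0;0 0 0 0;0 0 0 0;0 0 0 0;0 0 0 0;0 0 0 0' 1 60; python3 -c "
from workcell import observe as o
s=o();print(s['tool_pos'],s['contact_force'],s['moment'])"
```

```text
time: 5.35
tool_pos: [0.5444, -0.2936, 0.2505]
ee_rot: [0.184, 0.983, -0.0, 0.0]
contact_force: [0.1, 0.4, 0.1]
finger_gap: 0.0853
gripper_force: 0.0
time: 6.35
tool_pos: [0.5442, -0.2935, 0.25]
ee_rot: [0.184, 0.983, -0.0, 0.0]
contact_force: [0.2, 0.5, 4.8]
finger_gap: 0.017
gripper_force: 59.0
[ 0.54424926 -0.2935195   0.2500464 ] [0.16262958 0.52871327 4.78190965] [0.17688867 0.06382198 0.07246898]
```

```bash
python3 -m crank '0 0 0.15 0;0 0 0.3 0;0 0 0.45 0;0 0 0.5 0;0 0.3 0 0;0.05 0.5 0 0.5;0.1 0.5 0 0.5;0.1 0.5 0 0.5' && python3 -m crank '0.1 0.6 0 0.5;0.1 0.6 0 0.3;0.05 0.6 0 0;0 0.6 0 0;0 0.6 0 0;0 0.4 0 0;0 0 0 0;0 0 0 0' && python3 - <<'E'
from h import *
o=observe();print(o['tool_pos'],o['contact_force'],o['moment'],o['finger_gap'])
for n in('side','wrist','top'):
    f=grab_frame(n);np.save(n+'3',f)
    if n!='top': save(n+'3.png',f['color'])
s=load('side3');w=load('wrist3')
tip=[*o['tool_pos'][:2],o['tool_pos'][2]-.242];a=proj(s,tip);b=proj(w,tip);print(tip,a,b)
A=s['color'][160:260,250:400];B=w['color'][50:400,120:520]
im=np.zeros((590,800,3),np.uint8);im[:,:400]=0
im[:267,:400]=cv2.resize(A,(400,267),interpolation=cv2.INTER_CUBIC);im[:350,400:]=B
save('m3.png',im)
E
```

```text
time: 7.35
tool_pos: [0.5589, -0.1837, 0.333]
ee_rot: [0.119, 0.993, 0.0, -0.001]
contact_force: [-0.1, -0.1, -2.2]
finger_gap: 0.0174
gripper_force: 58.6
time: 8.35
tool_pos: [0.5739, 0.0185, 0.3334]
ee_rot: [0.085, 0.996, -0.0, -0.0]
contact_force: [0.1, -0.2, -1.5]
finger_gap: 0.0167
gripper_force: 58.8
[0.57388727 0.0185194  0.33338448] [ 0.08735026 -0.16488    -1.47813929] [-0.04279805  0.00089852  0.04101893] 0.01671231497914526
[np.float64(0.5738872725595036), np.float64(0.018519395934505314), np.float64(0.09138448460199539)] [322.95707932 202.62872288] [317.37128789 210.30536811]
```

View pics/m3.png

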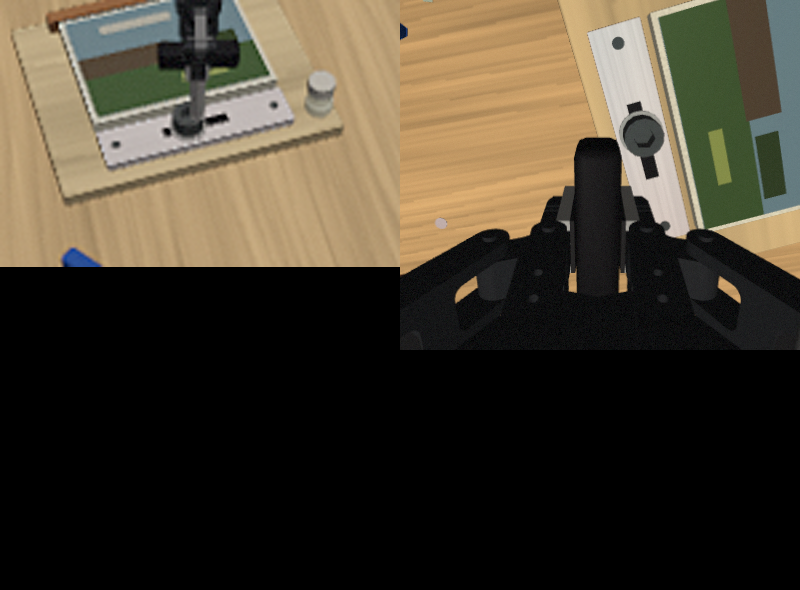

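Left panel: the shank ends at side pixel (323,202), just where the straight-key model predicts. Right panel: the key is held midway along its bar, with the screw head at wrist pixel (362,185). I'll refine the head from this second wrist place, and the shank.

```bash
python3 - <<'E'
from h import *
f=load('wrist3');w=load('w1')
def headtop(f,u0,v0):
    v,u=np.mgrid[v0-28:v0+29,u0-28:u0+29];uv=np.c_[u.ravel(),v.ravel()]
    P=np.array([x if (x:=dep(f,a,b)) is not None else [0,0,0] for a,b in uv])
    m=(P[:,2]>.049)&(P[:,2]<.056)
    I=np.zeros((400,640),np.uint8);I[uv[m][:,1],uv[m][:,0]]=1
    c=max(cv2.findContours(I,0,2)[0],key=cv2.contourArea);e=cv2.fitEllipse(cv2.convexHull(c));return e,np.median(P[m,2])
for ff,a in((w,(324,174)),(f,(362,185))):
    e,z=headtop(ff,*a);print(e,z,onz(ff,*e[0],.052))
print('cross',cross(w,headtop(w,324,174)[0][0],f,headtop(f,362,185)[0][0]))
g=cv2.cvtColor(f['color'],cv2.COLOR_RGB2GRAY)
D=[onz(f,338,93,.03),onz(f,386,275,.03)];print('dots',D)
# shank in side: points from depth
s=load('side3');o=observe()
P=[]
for z in np.arange(.095,.15,.004):
    u,v=proj(s,[o['tool_pos'][0],o['tool_pos'][1],z]);row=int(round(v));x=np.arange(int(u)-12,int(u)+13)
    p=[dep(s,a,row) for a in x];ok=[a for a,q in zip(x,p) if q is not None and q[2]>z-.02 and abs(q[1]-o['tool_pos'][1])<.02]
    if ok: print(round(z,3),row,round(u,1),min(ok),max(ok),end=' | ')
big=cv2.resize(s['color'][170:215,295:350],(440,360),interpolation=cv2.INTER_CUBIC);b2=cv2.resize(f['color'][160:210,335:390],(360,327),interpolation=cv2.INTER_CUBIC)
im=np.zeros((360,800,3),np.uint8);im[:,:440]=big;im[:327,440:]=b2;save('m4.png',im)
E
```

```text
((324.0639343261719, 175.39205932617188), (37.90445327758789, 38.08592224121094), 52.73833465576172) 0.05213735865815261 [0.57425471 0.05658224 0.052     ]
((363.8572082519531, 187.5739288330078), (38.648258209228516, 40.062652587890625), 67.66590118408203) 0.05224679362622059 [0.57395363 0.05620802 0.052     ]
cross (array([0.57433327, 0.05633644, 0.05066067]), np.float64(4.6922270070593814e-05))
dots [array([0.49851116, 0.04843843, 0.03      ]), array([0.66739572, 0.06800193, 0.03      ])]
0.095 202 323.1 321 326 | 0.099 201 323.1 321 326 | 0.103 200 323.2 321 326 | 0.107 199 323.2 321 326 | 0.111 198 323.2 321 326 | 0.115 197 323.2 321 326 | 0.119 196 323.2 321 326 | 0.123 195 323.3 321 326 | 0.127 194 323.3 321 326 | 0.131 193 323.3 321 326 | 0.135 192 323.3 321 326 | 0.139 191 323.3 321 326 | 0.143 190 323.3 320 326 | 0.147 188 323.4 319 327 |
```

View pics/m4.png

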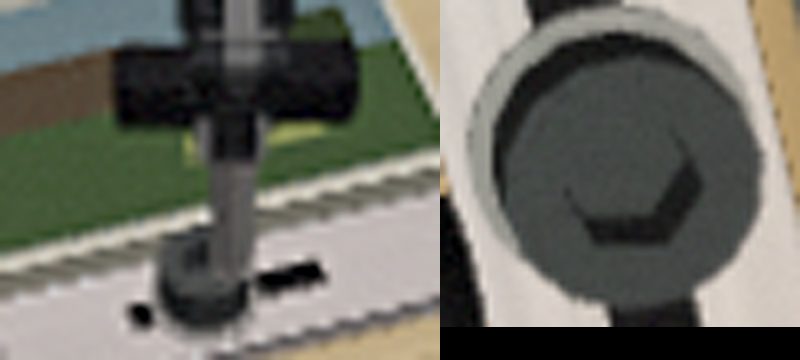

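```bash
python3 - <<'E'
from h import *
w=load('w1');f=load('wrist3')
A=[onz(w,260+x/6,125+y/6,.052)[:2] for x,y in((326,307),(359,357),(424,351),(449,295))]
B=[onz(f,335+(x-440)*55/360,160+y*50/327,.052)[:2] for x,y in((566,190),(592,243),(660,243),(705,182),(682,138))]
for Q in(A,B):
    for p,q in zip(Q,Q[1:]):
        d=q-p;print(np.round(p,4),round(np.linalg.norm(d)*1e3,1),round((np.degrees(np.arctan2(d[1],d[0]))+30)%60-30-30 ,1))
    # least-squares centre from corners at radius 8.78 mm
    from scipy.optimize import least_squares as L
    r=L(lambda c:np.linalg.norm(np.array(Q)-c,axis=1)-.00878,[.574,.057]);print('centre',r.x)
E
```

```text
[0.5666 0.0539] 8.5 -12.5
[0.5728 0.0482] 9.1 -9.9
[0.5814 0.0513] 8.6 -8.3
centre [0.57460939 0.05682912]
[0.5739 0.0485] 7.5 -12.9
[0.5811 0.0507] 8.4 -9.8
[0.5825 0.0589] 9.3 -13.6
[0.5757 0.0653] 6.3 -10.7
centre [0.57450549 0.05660387]
```

```bash
python3 -m crank '0.01 0.2 -0.1 -0.24;0 0.2 -0.1 0;0 0.15 -0.1 0;0 0.09 -0.1 0;0 0 -0.1 0;0 0 -0.05 0;0 0 0 0;0 0 0 0' && python3 -c "
from workcell import observe as o
s=o();print(s['tool_pos'],s['contact_force'],s['moment'])" && python3 -m crank '0 0 -0.03 0;0 0 -0.03 0;0 0 -0.03 0;0 0 -0.02 0;0 0 -0.02 0;0 0 0 0;0 0 0 0;0 0 0 0' && python3 -c "
from workcell import observe as o
s=o();print(s['tool_pos'],s['contact_force'],s['moment'])"
```

```text
time: 9.5
tool_pos: [0.5749, 0.0567, 0.3011]
ee_rot: [0.095, 0.995, -0.0, 0.0]
contact_force: [-0.0, -0.3, -1.1]
finger_gap: 0.0171
gripper_force: 58.8
[0.5748736  0.05672911 0.30105457] [-0.00997875 -0.25069029 -1.06970778] [ 0.05911162  0.01082059 -0.01032826]
time: 10.5
tool_pos: [0.5747, 0.0569, 0.293]
ee_rot: [0.095, 0.995, -0.0, -0.0]
contact_force: [-0.7, -0.9, -1.9]
finger_gap: 0.017
gripper_force: 58.7
[0.57474924 0.05685976 0.29303693] [-0.72148026 -0.91315995 -1.9087396 ] [-0.38648244  0.2972496  -0.0020706 ]
```

```bash
python3 -m crank '0 0 -0.02 0;0 0 -0.02 0;0 0 -0.01 0;0 0 0 0;0 0 0 0;0 0 0 0;0 0 0 0;0 0 0 0' && python3 -c "
from workcell import observe as o
s=o();print(s['tool_pos'],s['contact_force'],s['moment'])"
```

```text
time: 11.5
tool_pos: [0.5746, 0.0568, 0.29]
ee_rot: [0.095, 0.995, -0.0, -0.0]
contact_force: [-4.4, -1.9, 1.8]
finger_gap: 0.0169
gripper_force: 59.4
[0.57461565 0.05680994 0.29002442] [-4.35762879 -1.90501676  1.75099101] [-0.89319031  1.04246666 -0.01578305]
```

```bash
python3 -m crank '-0.01 -0.008 0 0;0 0 -0.02 0;0 0 -0.02 0;0 0 -0.02 0;0 0 0 0;0 0 0 0;0 0 0 0;0 0 0 0' && python3 -c "
from workcell import observe as o
s=o();print(s['tool_pos'],s['contact_force'],s['moment'])"
```

```text
time: 12.5
tool_pos: [0.5741, 0.0564, 0.2864]
ee_rot: [0.095, 0.995, -0.0, -0.0]
contact_force: [-2.8, -2.9, -3.4]
finger_gap: 0.0172
gripper_force: 58.6
[0.57413062 0.05639514 0.28635426] [-2.77070197 -2.86188715 -3.39956426] [-0.67582603  0.81685284  0.00689027]
```

```bash
python3 -m crank '-0.008 -0.007 0 0;0 0 -0.02 0;0 0 -0.02 0;0 0 -0.02 0;0 0 -0.02 0;0 0 0 0;0 0 0 0;0 0 0 0' && python3 -c "
from workcell import observe as o
s=o();print(s['tool_pos'],s['contact_force'],s['moment'])" && python3 -m crank '0 0 -0.01 0;0 0 -0.01 0;0 0 0 0;0 0 0 0;0 0 0 0;0 0 0 0;0 0 0 0;0 0 0 0' && python3 -c "
from workcell import observe as o
s=o();print(s['tool_pos'],s['contact_force'],s['moment'])"
```

```text
time: 13.5
tool_pos: [0.5738, 0.056, 0.2817]
ee_rot: [0.095, 0.995, 0.0, 0.0]
contact_force: [-1.6, -0.2, -2.3]
finger_gap: 0.017
gripper_force: 58.8
[0.57376448 0.05600025 0.28166026] [-1.56234007 -0.24287617 -2.30448222] [ 0.06776176  0.2691979  -0.00694473]
time: 14.5
tool_pos: [0.5737, 0.056, 0.2804]
ee_rot: [0.095, 0.995, -0.0, -0.0]
contact_force: [-1.7, 0.1, -2.3]
finger_gap: 0.0172
gripper_force: 58.9
[0.57372541 0.05601935 0.28044357] [-1.72218657  0.07747509 -2.34752597] [0.09741786 0.24947643 0.05156767]
```

Nearly there: about 1.4 mm is left to the floor. I'll step down until the floor pushes back.

```bash
python3 -m crank '-0.003 0 -0.01 0;0 0 -0.01 0;0 0 0 0;0 0 0 0;0 0 0 0;0 0 0 0;0 0 0 0;0 0 0 0' && python3 -m crank '0 0 -0.008 0;0 0 0 0;0 0 0 0;0 0 0 0;0 0 0 0;0 0 0 0;0 0 0 0;0 0 0 0'; python3 -c "
from workcell import observe as o
s=o();print(s['tool_pos'],s['contact_force'],s['moment'])"
```

```text
time: 15.5
tool_pos: [0.5736, 0.056, 0.2793]
ee_rot: [0.095, 0.995, 0.0, 0.0]
contact_force: [0.1, -0.1, -2.4]
finger_gap: 0.0171
gripper_force: 58.9
time: 16.5
tool_pos: [0.5736, 0.056, 0.279]
ee_rot: [0.095, 0.995, 0.0, 0.0]
contact_force: [-1.6, -0.5, 5.8]
finger_gap: 0.0172
gripper_force: 59.7
[0.57359749 0.05601886 0.27896941] [-1.58402646 -0.51445855  5.80523123] [-0.02622408  0.21546508  0.03052689]
```

The floor is felt at TCP z 0.279 with about 8 N, which is the expected seated height. Now turning clockwise.

```bash
P='from workcell import observe as o
s=o();print(s["tool_pos"],s["contact_force"],s["moment"])'; python3 -m crank '0 0 0 -0.5;0 0 0 -0.6;0 0 0 -0.6;0 0 0 -0.6;0 0 0 -0.6;0 0 0 -0.6;0 0 0 -0.5;0 0 0 0' && python3 -c "$P"; python3 -m crank '0 0 0 -0.5;0 0 0 -0.6;0 0 0 -0.6;0 0 0 -0.6;0 0 0 -0.6;0 0 0 -0.6;0 0 0 -0.3;0 0 0 0' && python3 -c "$P"
```

```text
time: 17.5
tool_pos: [0.5734, 0.0562, 0.2789]
ee_rot: [0.267, 0.964, 0.0, -0.0]
contact_force: [-2.4, 1.8, 6.2]
finger_gap: 0.0169
gripper_force: 60.1
[0.5734409  0.05617235 0.2789482 ] [-2.40575424  1.82642512  6.22310641] [0.4006535  0.51879277 0.03004543]
time: 18.5
tool_pos: [0.5736, 0.0563, 0.279]
ee_rot: [0.422, 0.907, 0.001, -0.0]
contact_force: [-1.1, 1.7, 6.2]
finger_gap: 0.0172
gripper_force: 59.9
[0.57355227 0.056291   0.27895065] [-1.1196247   1.66617198  6.22556263] [0.74693325 0.27315983 0.06518893]
```

```bash
P='from workcell import observe as o
s=o();print(s["contact_force"],s["moment"],s["ee_rot"][:2])'; python3 -m crank '0 0 0 -0.3;0 0 0 -0.3;0 0 0 -0.3;0 0 0 -0.3;0 0 0 0;0 0 0 0;0 0 0 0;0 0 0 0' && python3 -c "$P"; python3 -m crank '0 0 0 -0.2;0 0 0 -0.2;0 0 0 -0.2;0 0 0 0;0 0 0 0;0 0 0 0;0 0 0 0;0 0 0 0' && python3 -c "$P"
```

```text
time: 19.5
tool_pos: [0.5736, 0.0563, 0.279]
ee_rot: [0.469, 0.883, 0.001, -0.0]
contact_force: [-0.7, 2.8, 5.5]
finger_gap: 0.0169
gripper_force: 59.9
[-0.67069363  2.80161581  5.46773032] [0.86591146 0.14130805 0.08715431] [0.46882321 0.88329182]
time: 20.5
tool_pos: [0.5736, 0.0563, 0.279]
ee_rot: [0.492, 0.871, 0.001, -0.0]
contact_force: [0.2, 4.1, 5.0]
finger_gap: 0.0173
gripper_force: 59.9
[0.20426436 4.07812781 4.99442279] [0.91231165 0.10666003 0.08345426] [0.49180101 0.87070737]
```

```bash
P='from workcell import observe as o
s=o();print(s["contact_force"],s["moment"],s["ee_rot"][:2])'; python3 -m crank '0 0.006 0 -0.2;0 0 0 -0.2;0 0 0 0;0 0 0 0;0 0 0 0;0 0 0 0;0 0 0 0;0 0 0 0' && python3 -c "$P"; python3 -m crank '0 0 0 -0.2;0 0 0 -0.2;0 0 0 0;0 0 0 0;0 0 0 0;0 0 0 0;0 0 0 0;0 0 0 0' && python3 -c "$P"
```

```text
time: 21.5
tool_pos: [0.5736, 0.0566, 0.279]
ee_rot: [0.507, 0.862, 0.0, 0.0]
contact_force: [-0.1, 2.4, 4.8]
finger_gap: 0.0172
gripper_force: 59.9
[-0.0965367   2.43266197  4.8096207 ] [0.66925807 0.11589455 0.07771983] [0.50697525 0.86196049]
time: 22.5
tool_pos: [0.5737, 0.0566, 0.2789]
ee_rot: [0.522, 0.853, 0.0, 0.0]
contact_force: [-0.4, 2.6, 5.1]
finger_gap: 0.0173
gripper_force: 59.9
[-0.44667187  2.57475212  5.09061924] [ 0.77635249 -0.00094538  0.06392657] [0.5219794  0.85295797]
```

```bash
P='from workcell import observe as o
s=o();print(s["contact_force"],s["moment"],s["ee_rot"][:2])'; python3 -m crank '0 0.003 0 -0.2;0 0 0 -0.2;0 0 0 0;0 0 0 0;0 0 0 0;0 0 0 0;0 0 0 0;0 0 0 0' && python3 -c "$P"; python3 -m crank '0 0 0 -0.2;0 0 0 -0.2;0 0 0 0;0 0 0 0;0 0 0 0;0 0 0 0;0 0 0 0;0 0 0 0' && python3 -c "$P"
```

```text
time: 23.5
tool_pos: [0.5737, 0.0567, 0.279]
ee_rot: [0.537, 0.844, 0.0, 0.0]
contact_force: [-0.0, 2.1, 4.1]
finger_gap: 0.0166
gripper_force: 59.9
[-0.02870269  2.07878771  4.13209838] [ 0.60096019 -0.07218488  0.11051551] [0.53679482 0.84371271]
time: 24.5
tool_pos: [0.5737, 0.0567, 0.279]
ee_rot: [0.552, 0.834, 0.0, 0.0]
contact_force: [-0.2, 3.1, 4.9]
finger_gap: 0.0169
gripper_force: 59.9
[-0.18124933  3.07041023  4.93374294] [ 0.67329969 -0.08434694  0.09272683] [0.55156268 0.83413335]
```

```bash
P='from workcell import observe as o
s=o();print(s["contact_force"],s["moment"],s["ee_rot"][:2])'; python3 -m crank '0 0.003 0 -0.2;0 0 0 -0.2;0 0 0 0;0 0 0 0;0 0 0 0;0 0 0 0;0 0 0 0;0 0 0 0' && python3 -c "$P"; python3 -m crank '0 0 0 -0.2;0 0 0 -0.2;0 0 0 0;0 0 0 0;0 0 0 0;0 0 0 0;0 0 0 0;0 0 0 0' && python3 -c "$P"
python3 - <<'E'
from h import *
f=grab_frame('wrist');np.save('w5',f);s=grab_frame('side')
im=np.zeros((400,800,3),np.uint8);im[:,:500]=f['color'][:,70:570];im[:280,500:]=cv2.resize(s['color'][165:221,290:350],(300,280));save('m5.png',im)
E
```

```text
time: 25.5
tool_pos: [0.5737, 0.0568, 0.279]
ee_rot: [0.566, 0.824, 0.0, 0.0]
contact_force: [0.3, 1.5, 4.4]
finger_gap: 0.0169
gripper_force: 59.9
[0.30094183 1.48590025 4.41983632] [ 0.59775193 -0.17988874  0.08442487] [0.56608883 0.82434417]
time: 26.5
tool_pos: [0.5737, 0.0568, 0.279]
ee_rot: [0.58, 0.814, 0.0, 0.0]
contact_force: [0.6, 3.0, 4.4]
finger_gap: 0.017
gripper_force: 59.9
[0.56050741 2.96308665 4.35554259] [ 0.67076319 -0.19009544  0.08815981] [0.58038991 0.81433863]
```

View pics/m5.png

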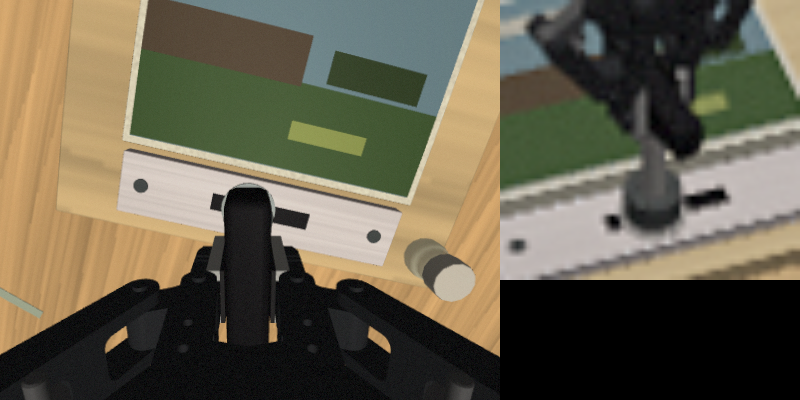

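The wrist panel shows the handle still square between the pads (x 225–272), and the side panel shows the shank deep in the head at (652,190). I'll check whether the bar has turned in the grip since pickup.

```bash
python3 - <<'E'
from h import *
for n in('wrist3','w5'):
    f=load(n);V,U=np.mgrid[180:345:1,280:355];P=np.array([x if (x:=dep(f,u,v)) is not None else [0,0,0] for u,v in zip(U.ravel(),V.ravel())])
    zt=.19 if n=='wrist3' else .136
    m=abs(P[:,2]-zt)<.006;Q=P[m];print(n,m.sum(),np.percentile(P[P[:,2]>.1][:,2],[50,90]))
    if m.sum()>100:
        (c,wh,a)=cv2.minAreaRect(Q[:,:2].astype(np.float32)*1000);vx,vy,_,_=cv2.fitLine(Q[:,:2].astype(np.float32),2,0,.01,.01).ravel();print(c,wh,a,'line yaw',np.degrees(np.arctan2(vy,vx)))
f=load('w5');g=cv2.cvtColor(f['color'],cv2.COLOR_RGB2GRAY);D=[]
for x,y in((211,186),(444,236)):
    w=255-g[y-9:y+10,x-9:x+10].astype(float);w=np.clip(w-w.min()-60,0,None);yy,xx=np.mgrid[y-9:y+10,x-9:x+10];D.append(onz(f,(w*xx).sum()/w.sum(),(w*yy).sum()/w.sum(),.03))
d=D[1]-D[0];print(D,np.degrees(np.arctan2(d[1],d[0])))
E
```

```text
wrist3 7124 [0.19055524 0.2061961 ]
(569.9197387695312, 19.15353775024414) (29.60645866394043, 64.13088989257812) 81.9388198852539 line yaw -9.777917
w5 7130 [0.13594038 0.15167013]
(572.16015625, 60.31324768066406) (29.504684448242188, 64.31664276123047) 19.305011749267578 line yaw -70.89027
[array([0.49814418, 0.04800547, 0.03      ]), array([0.66761261, 0.06616629, 0.03      ])] 6.1166702122974685
```

```bash
P='from workcell import observe as o
s=o();print(s["contact_force"],s["moment"],s["ee_rot"][:2],s["tau"])'; python3 -m crank '0 0 0 -0.2;0 0 0 -0.2;0 0 0 0;0 0 0 0;0 0 0 0;0 0 0 0;0 0 0 0;0 0 0 0' && python3 -c "$P"; python3 -m crank '0 0 0 -0.2;0 0 0 -0.2;0 0 0 0;0 0 0 0;0 0 0 0;0 0 0 0;0 0 0 0;0 0 0 0' && python3 -c "$P"
```

```text
time: 27.6
tool_pos: [0.5737, 0.0568, 0.2789]
ee_rot: [0.595, 0.804, 0.0, 0.0]
contact_force: [0.9, 2.4, 5.7]
finger_gap: 0.0174
gripper_force: 59.9
[0.90720728 2.41103558 5.68721269] [ 0.69056596 -0.33469492  0.1330067 ] [0.59453539 0.80406935] [ -1.50719728 -71.31539583  32.84387469   0.49150027  -0.89214547
   0.10058071]
time: 28.6
tool_pos: [0.5738, 0.0568, 0.279]
ee_rot: [0.608, 0.794, 0.0, 0.0]
contact_force: [1.3, 3.2, 5.6]
finger_gap: 0.0171
gripper_force: 59.9
[1.28533053 3.18441361 5.60875349] [ 0.69666963 -0.37493772  0.13369806] [0.60846218 0.79358276] [ -1.56622488 -71.3539052   32.79387116   0.55045411  -0.9106317
   0.13456827]
```

```bash
P='from workcell import observe as o
s=o();print(s["contact_force"],s["moment"],s["tau"][5])'; python3 -m crank '0.003 0.003 0 -0.2;0 0 0 -0.2;0 0 0 0;0 0 0 0;0 0 0 0;0 0 0 0;0 0 0 0;0 0 0 0' && python3 -c "$P"; python3 -m crank '0 0 0 -0.2;0 0 0 -0.2;0 0 0 0;0 0 0 0;0 0 0 0;0 0 0 0;0 0 0 0;0 0 0 0' && python3 -c "$P"
python3 - <<'E'
from h import *
f=grab_frame('wrist');np.save('w6',f)
V,U=np.mgrid[180:345:1,280:355];P=np.array([x if (x:=dep(f,u,v)) is not None else [0,0,0] for u,v in zip(U.ravel(),V.ravel())])
Q=P[abs(P[:,2]-.136)<.006];vx,vy,_,_=cv2.fitLine(Q[:,:2].astype(np.float32),2,0,.01,.01).ravel();print('line yaw',np.degrees(np.arctan2(vy,vx)),observe()['ee_rot'])
E
```

```text
time: 29.6
tool_pos: [0.5739, 0.057, 0.279]
ee_rot: [0.622, 0.783, 0.0, 0.0]
contact_force: [0.1, 2.3, 4.8]
finger_gap: 0.0169
gripper_force: 60.0
[0.08954192 2.28739562 4.80262276] [ 0.55122236 -0.22952042  0.15003674] 0.15766257885843515
time: 30.6
tool_pos: [0.5739, 0.057, 0.279]
ee_rot: [0.636, 0.772, 0.0, 0.0]
contact_force: [1.1, 2.1, 3.6]
finger_gap: 0.0172
gripper_force: 60.0
[1.13539911 2.07250583 3.63587249] [ 0.58649651 -0.19326827  0.14678416] 0.1940280944108963
line yaw -78.80289 [6.35770231e-01 7.71878294e-01 2.92220493e-04 1.62714368e-04]
```

Since about -73° the moment climbs steadily past the screw's 0.10 N m, 0.10 → 0.19. That looks like the stop, with some give. One more small step to confirm.

```bash
P='from workcell import observe as o
s=o();print(s["contact_force"],s["moment"],s["tau"][5],s["ee_rot"][:2])'; python3 -m crank '0 0.003 0 -0.2;0 0 0 -0.2;0 0 0 -0.2;0 0 0 0;0 0 0 0;0 0 0 0;0 0 0 0;0 0 0 0' && python3 -c "$P"; python3 -m crank '0 0 0 -0.2;0 0 0 -0.2;0 0 0 -0.2;0 0 0 0;0 0 0 0;0 0 0 0;0 0 0 0;0 0 0 0' && python3 -c "$P"
```

```text
time: 31.65
tool_pos: [0.5739, 0.0571, 0.2789]
ee_rot: [0.656, 0.755, 0.0, 0.0]
contact_force: [1.8, 1.9, 4.4]
finger_gap: 0.0168
gripper_force: 59.9
[1.80334202 1.93048802 4.38069991] [ 0.44551653 -0.24735463  0.21683932] 0.21674604155123234 [0.65575844 0.7549707 ]
time: 32.65
tool_pos: [0.5739, 0.0571, 0.279]
ee_rot: [0.675, 0.738, 0.0, 0.0]
contact_force: [2.3, 1.1, 4.6]
finger_gap: 0.0172
gripper_force: 59.9
[2.33470574 1.07120062 4.62050855] [ 0.50184956 -0.49647399  0.20515488] 0.22066382691264153 [0.67533455 0.73751142]
```

```bash
python3 - <<'E'
from h import *
f=grab_frame('wrist');np.save('w7',f);s=grab_frame('side');np.save('side7',s);t=grab_frame('top');np.save('top7',t)
def yaw(f):
    V,U=np.mgrid[180:345:1,280:355];P=np.array([x if (x:=dep(f,u,v)) is not None else [0,0,0] for u,v in zip(U.ravel(),V.ravel())])
    Q=P[abs(P[:,2]-.136)<.006];vx,vy,_,_=cv2.fitLine(Q[:,:2].astype(np.float32),2,0,.01,.01).ravel();return np.degrees(np.arctan2(vy,vx))
def edge(f): # dark bar side edges in the picture, visible front end
    g=f['color'].max(2).astype(int);return [[int(x[0]) if len(x) else -1,int(x[-1]) if len(x) else -1] for v in(195,205,215,225) for x in [np.nonzero(g[v,280:360]<60)[0]+280]]
for n in('w5','w6','w7'): print(n,yaw(load(n)),edge(load(n)))
im=np.zeros((400,800,3),np.uint8);im[:,:500]=f['color'][:,70:570];im[:280,500:]=cv2.resize(s['color'][165:221,290:350],(300,280));save('m7.png',im)
E
```

```text
w5 -70.89027 [[283, 337], [281, 340], [294, 359], [295, 359]]
w6 -78.80289 [[297, 337], [281, 359], [294, 359], [294, 340]]
w7 -84.79387 [[297, 337], [281, 359], [282, 359], [294, 340]]
```

View pics/m7.png

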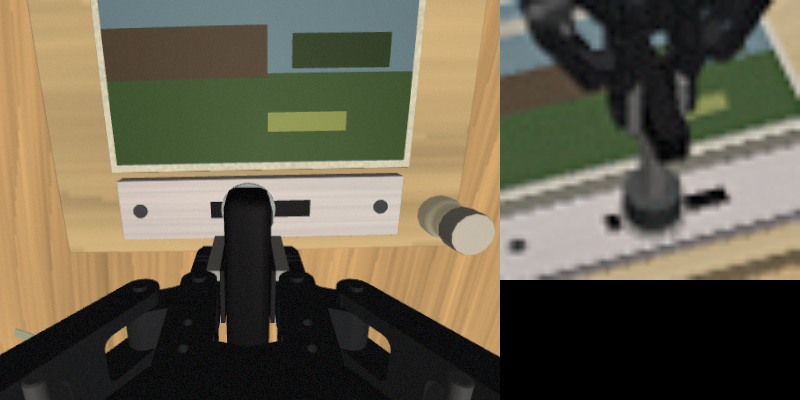

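The handle has followed the gripper to -85°, the bar still square in the pads, at about 0.22 N m. That is twice the screw's resistance and past the reckoned stop (1.1 rad, key near -66°), so I'm winding the fit up. I'll back off in small steps and watch the moment relax.

```bash
P='from workcell import observe as o
s=o();print(s["contact_force"],s["moment"],s["tau"][5],s["ee_rot"][:2])'; python3 -m crank '0 0 0 0.2;0 0 0 0.2;0 0 0 0;0 0 0 0;0 0 0 0;0 0 0 0;0 0 0 0;0 0 0 0' && python3 -c "$P"; python3 -m crank '0 0 0 0.2;0 0 0 0.2;0 0 0 0.2;0 0 0 0;0 0 0 0;0 0 0 0;0 0 0 0;0 0 0 0' && python3 -c "$P"
```

```text
time: 33.8
tool_pos: [0.5739, 0.0571, 0.279]
ee_rot: [0.663, 0.749, 0.0, 0.0]
contact_force: [1.1, 1.9, 5.0]
finger_gap: 0.0172
gripper_force: 59.9
[1.13322567 1.8680448  4.97014536] [ 0.45548471 -0.40762219 -0.02603008] -0.045783453388139606 [0.66250149 0.74906051]
time: 34.8
tool_pos: [0.5739, 0.057, 0.2789]
ee_rot: [0.643, 0.766, 0.0, 0.0]
contact_force: [2.1, 1.1, 4.2]
finger_gap: 0.0168
gripper_force: 60.0
[2.11979405 1.11704788 4.1701077 ] [ 0.46310752 -0.26186315 -0.06793067] -0.07920318050310016 [0.64268143 0.76613348]
```

```bash
P='from workcell import observe as o
s=o();print(s["contact_force"],s["moment"],s["tau"][5],s["ee_rot"][:2])'; python3 -m crank '0 0 0 0.2;0 0 0 0.2;0 0 0 0.2;0 0 0 0;0 0 0 0;0 0 0 0;0 0 0 0;0 0 0 0' && python3 -c "$P"; python3 -m crank '0 0 0 0.2;0 0 0 0.2;0 0 0 0.2;0 0 0 0;0 0 0 0;0 0 0 0;0 0 0 0;0 0 0 0' && python3 -c "$P"
```

```text
time: 35.8
tool_pos: [0.5739, 0.0571, 0.279]
ee_rot: [0.622, 0.783, 0.0, 0.0]
contact_force: [0.5, 1.4, 5.5]
finger_gap: 0.0171
gripper_force: 60.0
[0.45457756 1.35651401 5.48688158] [ 0.34774976 -0.20564663 -0.04490545] -0.07953804451972246 [0.62236989 0.78272323]
time: 36.8
tool_pos: [0.5738, 0.0571, 0.2789]
ee_rot: [0.602, 0.799, 0.0, 0.0]
contact_force: [0.9, 1.0, 5.8]
finger_gap: 0.0172
gripper_force: 60.0
[0.86842946 1.00202317 5.78870793] [ 0.37607233 -0.16600461 -0.08628805] -0.07991889724507928 [0.60168022 0.79873705]
```

```bash
P='from workcell import observe as o
s=o();print(s["contact_force"],s["moment"],s["tau"][5],s["ee_rot"][:2])'; python3 -m crank '0 0 0 -0.2;0 0 0 -0.2;0 0 0 0;0 0 0 0;0 0 0 0;0 0 0 0;0 0 0 0;0 0 0 0' | grep time && python3 -c "$P"; python3 -m crank '0 0 0 -0.2;0 0 0 -0.2;0 0 0 -0.2;0 0 0 0;0 0 0 0;0 0 0 0;0 0 0 0;0 0 0 0' |grep time&& python3 -c "$P"
```

```text
time: 37.8
[-0.27042667  0.84462503  5.27453017] [ 0.38784515 -0.19337218  0.12607697] 0.08347092429175973 [0.61544839 0.78817714]
time: 38.8
[0.86779774 0.99667542 5.40296305] [ 0.41889217 -0.28033875  0.06226996] 0.08391049224883318 [0.63587536 0.77179171]
```

The moment is now ±0.083 N m both ways, which is the screw's own resistance with no play. So past the stop the key probably slipped round in the socket and wedged, and the back-off took the screw with it. I'll turn forward again to the stop and watch for the rise.

```bash
P='from workcell import observe as o
s=o();print(s["contact_force"],s["moment"],s["tau"][5],s["ee_rot"][:2])'; python3 -m crank '0 0 0 -0.2;0 0 0 -0.2;0 0 0 -0.2;0 0 0 0;0 0 0 0;0 0 0 0;0 0 0 0;0 0 0 0' | grep time && python3 -c "$P"; python3 -m crank '0 0 0 -0.2;0 0 0 -0.2;0 0 0 -0.2;0 0 0 0;0 0 0 0;0 0 0 0;0 0 0 0;0 0 0 0' |grep time&& python3 -c "$P"
```

```text
time: 39.8
[1.5160999  0.82351452 5.5501223 ] [ 0.47483232 -0.38399635  0.10423184] 0.0841972092166543 [0.65586233 0.75488045]
time: 40.8
[1.99752318 2.35076716 4.36658616] [ 0.44903681 -0.48793423  0.16930472] 0.2221621898934245 [0.67536249 0.73748584]
```

At -82° the moment is 0.084. By -85° it jumps to 0.222, far above the screw's own resistance, so the screw is against its stop. Releasing gently and backing straight up.

```bash
python3 -m crank '0 0 0 0;0 0 0 0;0 0 0 0;0 0 0 0;0 0 0 0;0 0 0 0;0 0 0 0;0 0 0 0' 0 20 && python3 -m crank '0 0 0.1 0;0 0 0.2 0;0 0 0.3 0;0 0 0.3 0;0 0 0.3 0;0 0 0.2 0;0 0 0 0;0 0 0 0' && python3 - <<'E'
from h import *
f=grab_frame('wrist');s=grab_frame('side');np.save('w8',f);np.save('side8',s)
m=(f['color'].max(2)<45).astype(np.uint8);z=np.zeros_like(m);z[100:300,270:370]=m[100:300,270:370]
c=max(cv2.findContours(z,0,2)[0],key=cv2.contourArea);print(cv2.minAreaRect(c))
V,U=np.nonzero(z);P=np.array([x if (x:=dep(f,u,v)) is not None else [0,0,0] for u,v in zip(U,V)])
Q=P[abs(P[:,2]-.136)<.006];print(len(Q),Q.mean(0));vx,vy,_,_=cv2.fitLine(Q[:,:2].astype(np.float32),2,0,.01,.01).ravel();print('yaw',np.degrees(np.arctan2(vy,vx)),cv2.minAreaRect((Q[:,:2]*1000).astype(np.float32)),np.percentile(Q[:,2],[2,50,98]))
im=np.zeros((400,800,3),np.uint8);im[:,:500]=f['color'][:,70:570];im[:280,500:]=cv2.resize(s['color'][165:221,290:350],(300,280));save('m8.png',im)
E
```

```text
time: 41.8
tool_pos: [0.5737, 0.0571, 0.2788]
ee_rot: [0.675, 0.738, 0.0, 0.0]
contact_force: [0.0, -0.2, 0.3]
finger_gap: 0.0856
gripper_force: 0.0
time: 42.8
tool_pos: [0.5736, 0.0571, 0.3623]
ee_rot: [0.675, 0.738, -0.0, -0.0]
contact_force: [-1.1, 0.4, -1.4]
finger_gap: 0.0856
gripper_force: 0.0
((318.0, 213.0), (110.0, 32.0), 90.0)
2871 [0.57366876 0.05953573 0.13558711]
yaw -83.61612 ((573.7291259765625, 57.12483596801758), (17.803146362304688, 71.8161849975586), 5.675415515899658) [0.13262992 0.135902   0.13655608]
```

View pics/m8.png

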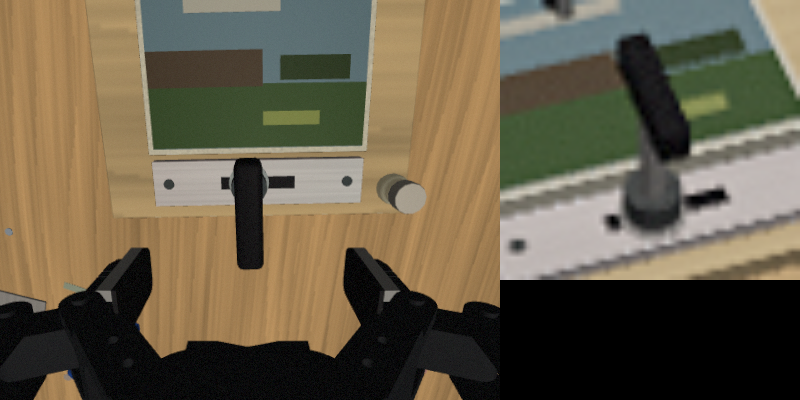

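The wrist view shows the thick key standing upright in the head, bar top (250,165), and the fingers open and clear of it. Its bar top is at 0.136 m, so it is still fully home (0.037 + 0.099). The screw was left loaded against its stop, so I'm handing in.

```bash
python3 -c "
from workcell import hand_in
print(hand_in())"
```

```text
the job is handed in; nothing more can be done
None
```

I took the thick key from the rack, seated it fully in the clamp screw and turned it clockwise to what felt like the stop (0.22 N m against the screw's usual 0.08). I left the key standing in the screw and handed in at about 43 s. The screw being fully tight is judged by feel only: the key ended about 18° further round than I had worked out for the stop, so it has probably slipped and wedged in the socket.

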